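Drive the clamping wedge tight

TASK

On the clamp board, slide the pale wedge with the red end, thin end first and lying flat on the board, into the gap between the dark jaw and the blue stop, and then tap or push on its red thick end until it is firmly tight and stays so by itself. Do not overdrive it, for that crushes the glued strips: push with about 18 N, and again until it moves no further. Leave the other things on the table where they are.

Things in the scene. Friction and masses are not known exactly. Their poses are not given: they have to be found in the camera images.
- wedge: Pale wooden wedge, red thick end, 150 long, 30 high, lying flat; about 60 g. Tapers 1:8 from 14 to 33 thick. Origin: underside, mid-length, mid-thickness (23 thick there). +y points along it to the thin end, z up. Face on -x is straight (x = -12); face on +x is slanted (x = +2 at thin end, +21 at thick end). It goes into the gap the way round it lies: straight face to the jaw.
- wedge_thin_end (a point): Centre of the wedge's thin end face (14 x 30), 15 above its underside.
- wedge_thick_end (a point): Centre of the wedge's red thick end face (33 x 30), 15 above its underside: push here, towards the thin end.
- clamp_board: Plywood clamp board, fixed, 190 x 290, 12 thick; the wedge lies on its top. Origin: at table height below point gap_mouth. +y is the direction in which the wedge is driven, +x goes from jaw to stop. The gap runs from y = 0 (mouth) to y = 70, open at both ends and on top. The board before the mouth (y -155 to -18) is free. On the -x side: jaw, cork, a pack of light and brown strips, a fence.
- gap_mouth (a point): Mouth of the gap, on the board's top, at the jaw's face (x = 0 of the board). The gap extends from here towards +x to the blue stop (24 high, 70 long, slanted like the wedge): 22 to 30 wide at the mouth (set by hand, differs each time), narrowing 1:8 towards +y. The wedge is loose at first and begins to bind with its thin end 64 to 128 past the mouth, its thick end 86 to 22 before it.
- jaw: Dark jaw, 38 x 80, 24 high. Origin: middle of the lower edge of the face the wedge touches (board x = 0, y = 35). Gives about 0.3 mm per 10 N towards the strips. Friction about 0.6, so the wedge stays in by itself; the push along the wedge is 0.9 to 1.4 times its pressure on the jaw. Tight: at least 6 N pressure; over 28 N crushes the strips. Push the thick end with 16 to 21 N, repeated until it moves no further.
- spare_wedge: thin dark-brown spare wedge, 110 long, 18 high, 9 to 23 thick: too thin for this job. Origin: centre of its underside. Leave it alone.
- hammer: hammer with wooden handle, 220 long, lying on the table; leave alone. Origin: underside, mid-length.
- tape_roll: yellow ring, 90 outside diameter, 25 high, lying flat; leave alone. Origin: centre of underside.
- glue_bottle: white bottle, 56 diameter, 150 high, orange cap; leave alone. Origin: centre of underside.
- pencil_cup: red empty cup, 72 diameter, 100 high; leave alone. Origin: centre of underside.
- clip_tray: clear tray of paper clips, 100 x 120, 35 high; leave alone. Origin: centre of underside.
- strip_bundle: bundle of wood strips, 200 x 33, 16 high; leave alone. Origin: centre of underside.
Mind the look-alikes: they are no part of the job. Of the things like the wedge, leave any that is orange; of the rest the larger one is meant.

How it is judged:
By the outcome, as a careful person would: the job done as asked, in the order asked, and still so for the second after the job is handed in, with the robot touching nothing.
It also fails if it takes over 72 s, if anything falls off the work surface, if the arm or the gripper's body presses on something with over 40 N, if the wrist force passes 120 N, or if a joint passes its speed limit or range.

ROBOT

A 7-joint arm with a two-finger parallel gripper is mounted at the origin on the work surface. World frame = base frame: x ahead of the robot, y to its left, z up, the work surface at z = 0. Lengths are in m, angles in rad, forces in N, time in s.
With the tool pointing down it reaches from about 0.35 to 0.9 m from the base axis. Payload 8.1 kg.
Tool frame: the origin (TCP) lies midway between the tips of the shut fingers; the grasp point (between the pads) lies arm.hold_point_z behind it (arm.hold_point_z is the distance from the TCP to the grasp point, in m); z points along the fingers, x is the direction in which the jaws open and shut, and the axes are right-handed (so a half turn about z gives the same grasp; the last joint's range is limited). The gripper opens to 92 mm and grips with 3 to 60 N. Pads are 19 mm wide; open, the fingers measure 130 mm over their backs; the gripper's body (75 mm by 190 mm) begins 47 mm behind the grasp point.
Start: joints at [1.197, 0.434, 0.025, 1.573, -0.012, 1.134, -0.075], TCP at [0.167, -0.602, 0.227] pointing down, gripper open.
Joint ranges: [-2.62, 2.62], [-0.44, 2.09], [-1.27, 1.32], [0.08, 2.57], [-1.32, 4.46], [0.12, 2], [-2.74, 2.74]. Speed limits (rad/s): [2.22, 2.22, 3.01, 3.01, 3.14, 3.14, 3.14].

INTERFACE

Orientations are given as a rotation vector (axis times angle).
In Python, from cell import arm gives the robot as it stands.
- The arm moves only by the shell command python3 -m pendant 'ROWS' [FORCE]. ROWS is JSON, a list of rows, each an object with "dp": the shift along the tool's x, y, z in m, a list of three; "rotation": the turn, a rotation vector about the tool's x, y, z in rad, a list of three; "fingers": the closure, from -1 (fully open) to 1 (shut). In form: [{"dp": [x, y, z], "rotation": [rx, ry, rz], "fingers": fingers}, ...]. A call has 1 to 20 rows; each row is the pose to reach, as a shift and turn from the pose measured when the call began, along the tool's axes at that moment; what a row does not reach only later rows make up. A row lasts 1/8 s, in which the tool goes at most 62.5 mm and 10.7 degrees, less where a joint would pass 70% of its speed; a pose out of reach is approached as far as the arm can. A call with a gripper value outside its range is refused whole. The fingers move at their own pace and stop on an object; FORCE is the grip in N (left out, the last holds). Time passes only in rows, so rows that repeat a pose let the fingers close. It gives the time, the measured TCP pose, the force and the opening at its end, in the units of the state.
- arm.observe(): the state, without advancing time (a new reading comes with each control period).
- arm.get_image(name): name is "scene" or "top"; returns the picture (384x512x3 uint8, blue, green, red); there is no depth.
- arm.camera_params(name): a dict with "camera_matrix" (3x3 intrinsics, pixels), "k1" (the pictures are not rectified: a ray, as slopes to the right and down, at radius r is drawn at 1 + k1 r^2 times it, then the intrinsics apply), "rvec" (rotation vector, rad) and "tvec" (3), from world to camera coordinates, as OpenCV has them. Camera axes: x right, y down, z forward; pixel columns grow to the right and rows downward; lengths in m; the calibration is good to about 2 mm. A picture is of the moment at which its call begins. camera_params takes no time and is no camera call.
- arm.sign_off(): hands the job in, once; it reports no verdict.
The state is a dict: "clock": time; "joints": joint angles; "dq": joint speeds; "joint_efforts": joint torques, N m; "position": TCP position; "ee_rot": TCP orientation; "force": force on the tool from outside, world axes, zero at the start; "ft_torque": the same for the moment, N m; "width": opening from 0.0 (shut) to 1.0 (fully open).
Only numpy, scipy, OpenCV 4.12 (cv2) and the standard library are available. Lean on these libraries where they do the work, as an engineer would, in place of code of your own. Each camera call takes 0.05 s, during which the arm holds its last target.

## Working session

There is one attempt and no reset: what is moved stays moved. The work goes in short steps, Python scripts to look and compute and a shell command to move; the robot and the scene stay as the last step left them, time stands still between calls to the robot, and variables do not carry over. Pictures are saved under pics/ and viewed, and the job is handed in when it is done.

```bash
mkdir -p pics; ls
python3 - <<'E'
from cell import arm
import cv2
for n in ("scene","top"):
    cv2.imwrite(f"pics/{n}0.png",arm.get_image(n)); print(arm.camera_params(n))
print(arm.observe(), arm.hold_point_z)
E
```

```text
pics
{'camera_matrix': array([[351.86534553,   0.        , 251.81647573],
       [  0.        , 351.86534553, 192.71947308],
       [  0.        ,   0.        ,   1.        ]]), 'k1': 0.029067361259048075, 'rvec': array([ 1.53278805,  1.92554742, -0.87306823]), 'tvec': array([ 0.06800963, -0.31257392,  1.49434091])}
{'camera_matrix': array([[374.62874833,   0.        , 256.72360252],
       [  0.        , 374.62874833, 193.04865375],
       [  0.        ,   0.        ,   1.        ]]), 'k1': -0.08331049678705009, 'rvec': array([ 2.21077904, -2.1553321 ,  0.05519364]), 'tvec': array([0.03335381, 0.54849765, 1.14691448])}
{'clock': 0.1, 'joints': array([ 1.19740861,  0.43513341,  0.02496135,  1.57401769, -0.01162322,
        1.13399993, -0.07513491]), 'dq': array([ 0.00057571, -0.00286771, -0.00141166, -0.00328012, -0.00046759,
        0.00059766, -0.00088411]), 'joint_efforts': array([ 4.13838003e-03, -6.69128609e+01,  9.88512374e-01, -3.15147042e+01,
       -6.04239525e-02,  3.72616947e-02,  1.14829427e-04]), 'position': array([ 0.16701935, -0.6017859 ,  0.22603118]), 'ee_rot': array([-2.50024995e+00,  1.90092151e+00,  1.85945223e-03]), 'force': array([ 0.65186945, -0.22765411,  0.02441563]), 'ft_torque': array([-0.05442955,  0.01156756,  0.04726869]), 'width': 0.9989245916495452} 0.0188
```

View pics/scene0.png

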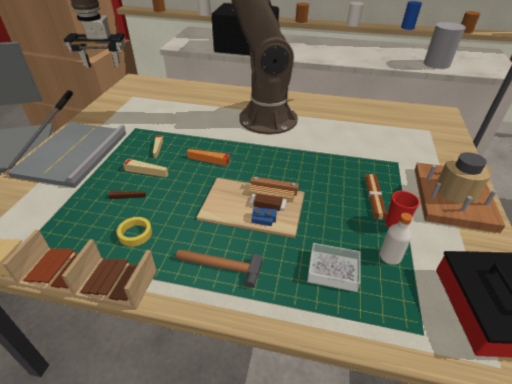

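View pics/top0.png

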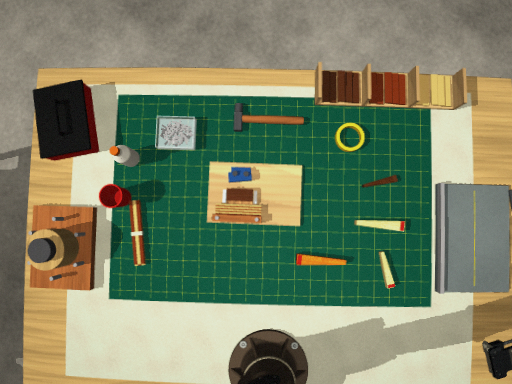

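The pale wedge meant is the larger one, at about (382,225) in the top view. A shorter pale one is at (388,270), and the orange one at (320,260) stays where it is. The board is at (255,194). I'll zoom in on these.

```bash
cat > h.py <<'E'
import numpy as np, cv2
from cell import arm
def ray(n,px):
    c=arm.camera_params(n);K=c["camera_matrix"];k=c["k1"]
    px=np.atleast_2d(np.asarray(px,float))
    d=cv2.undistortPoints(px.reshape(-1,1,2),K,np.array([k,0,0,0.])).reshape(-1,2)
    R=cv2.Rodrigues(c["rvec"])[0];o=-R.T@c["tvec"]
    return o,np.c_[d,np.ones(len(d))]@R
def plane(n,px,z):
    o,d=ray(n,px); return o+d*((z-o[2])/d[:,2])[:,None]
def proj(n,P):
    c=arm.camera_params(n)
    return cv2.projectPoints(np.atleast_2d(np.asarray(P,float)),c["rvec"],c["tvec"],c["camera_matrix"],np.array([c["k1"],0,0,0.]))[0].reshape(-1,2)
def crop(im,x0,y0,x1,y1,s,f):
    cv2.imwrite(f,cv2.resize(im[y0:y1,x0:x1],None,fx=s,fy=s,interpolation=cv2.INTER_CUBIC))
E
python3 - <<'E'
from h import *
t=cv2.imread("pics/top0.png");s=cv2.imread("pics/scene0.png")
crop(t,200,155,310,230,7,"pics/t_board.png")
crop(t,340,165,420,225+70,4,"pics/t_wedge.png")
crop(s,190,165,310,240,6,"pics/s_board.png")
hsv=cv2.cvtColor(t,cv2.COLOR_BGR2HSV)
g=cv2.inRange(hsv,(60,80,0),(95,255,140))
m=cv2.bitwise_not(g); roi=np.zeros_like(m); roi[205:245,345:415]=255; m&=roi
cs=cv2.findContours(m,cv2.RETR_EXTERNAL,cv2.CHAIN_APPROX_NONE)[0]
c=max(cs,key=cv2.contourArea);print(cv2.contourArea(c),cv2.boundingRect(c),cv2.minAreaRect(c))
P=plane("top",c.reshape(-1,2),0.03)
print(cv2.minAreaRect(P[:,:2].astype(np.float32)*1000))
# board colour
E
```

```text
385.5 (354, 205, 56, 40) ((384.45379638671875, 230.54299926757812), (37.415252685546875, 54.740264892578125), 73.61045837402344)
((440.99951171875, -349.30706787109375), (114.94854736328125, 171.52499389648438), 17.385639190673828)
```

View pics/t_board.png

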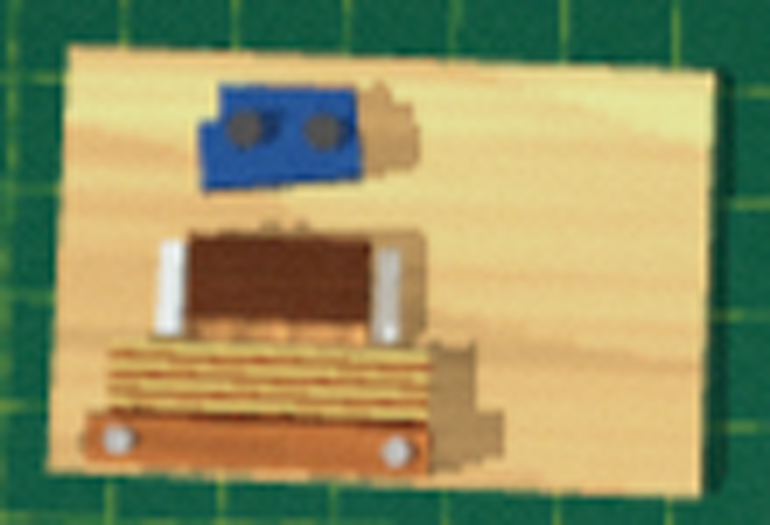

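View pics/t_wedge.png

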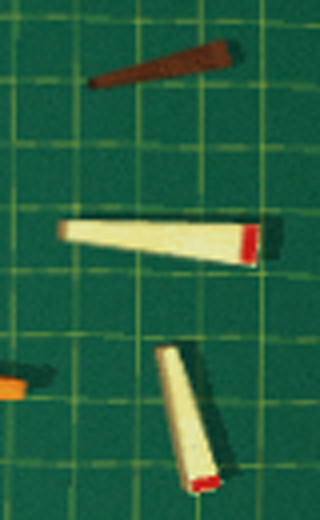

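View pics/s_board.png

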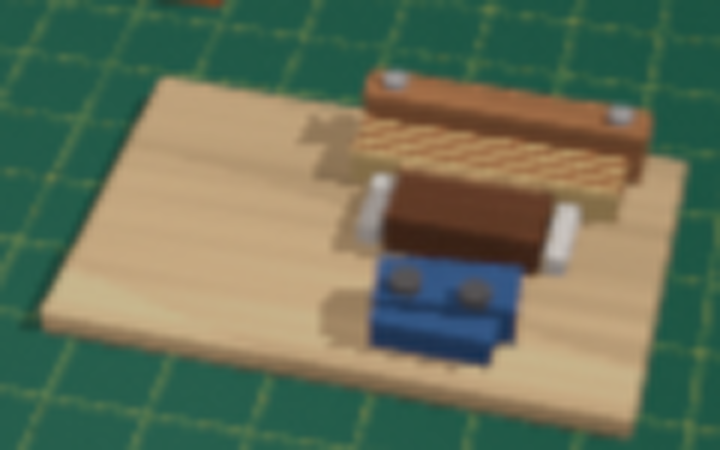

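Run:
```python
from h import *
t=cv2.imread("pics/top0.png")
S=6
def up(x0,y0,x1,y1): return cv2.resize(t[y0:y1,x0:x1],None,fx=S,fy=S,interpolation=cv2.INTER_CUBIC)
def un(c,x0,y0): return (np.asarray(c,float)+.5)/S-.5+[x0,y0]
print("cam",ray("top",[[0,0]])[0])
# wedge top face: bright pale or red
x0,y0,x1,y1=345,212,415,238
u=up(x0,y0,x1,y1);h=cv2.cvtColor(u,cv2.COLOR_BGR2HSV)
b,g,r=[u[...,i].astype(int) for i in range(3)]
m=((r>150)&(r-g>-15)&((r-g)<60)&(r>165)|((r>110)&(g<90))).astype(np.uint8)*255
c=max(cv2.findContours(m,cv2.RETR_EXTERNAL,cv2.CHAIN_APPROX_NONE)[0],key=cv2.contourArea).reshape(-1,2)
cv2.drawContours(u,[c.reshape(-1,1,2)],-1,(255,0,255),1);cv2.imwrite("pics/wm.png",u)
P=plane("top",un(c,x0,y0),0.030)[:,:2]*1000
print("wedge y range",P[:,1].min(),P[:,1].max())
ys=P[:,1]
sel=(ys>ys.min()+12)&(ys<ys.max()-12); Q=P[sel]
mid=np.polyfit(Q[:,1],Q[:,0],1); hi=Q[Q[:,0]>np.polyval(mid,Q[:,1])]; lo=Q[Q[:,0]<=np.polyval(mid,Q[:,1])]
for n,q in(("far",hi),("near",lo)):
    f=np.polyfit(q[:,1],q[:,0],1);print(n,f,"x at ends",np.polyval(f,[ys.min(),ys.max()]),np.abs(np.polyval(f,q[:,1])-q[:,0]).max())
# board
x0,y0,x1,y1=200,155,310,230
u=up(x0,y0,x1,y1);h=cv2.cvtColor(u,cv2.COLOR_BGR2HSV)
m=cv2.bitwise_not(cv2.inRange(h,(60,60,0),(100,255,255)))
c=max(cv2.findContours(m,cv2.RETR_EXTERNAL,cv2.CHAIN_APPROX_NONE)[0],key=cv2.contourArea)
print("board",cv2.minAreaRect((plane("top",un(c.reshape(-1,2),x0,y0),.012)[:,:2]*1000).astype(np.float32)))
mb=cv2.inRange(h,(100,110,90),(130,255,255))
c2=max(cv2.findContours(mb,cv2.RETR_EXTERNAL,cv2.CHAIN_APPROX_NONE)[0],key=cv2.contourArea)
B=plane("top",un(c2.reshape(-1,2),x0,y0),.036)[:,:2]*1000
print("stop bbox",B.min(0),B.max(0))
b,g,r=[u[...,i].astype(int) for i in range(3)]
mj=((r<130)&(r-b>25)&(h[...,2]<130)).astype(np.uint8)*255; mj[int(60*S):]=0;mj=cv2.morphologyEx(mj,cv2.MORPH_OPEN,np.ones((9,9)))
c3=max(cv2.findContours(mj,cv2.RETR_EXTERNAL,cv2.CHAIN_APPROX_NONE)[0],key=cv2.contourArea)
J=plane("top",un(c3.reshape(-1,2),x0,y0),.036)[:,:2]*1000
print("jaw bbox",J.min(0),J.max(0))
# lines: stop near edge, jaw far edge
def edge(A,sgn,ylo,yhi):
    out=[]
    for y in np.arange(ylo,yhi,2.):
        k=A[np.abs(A[:,1]-y)<1.5]
        if len(k): out.append((y,(k[:,0].max() if sgn>0 else k[:,0].min())))
    o=np.array(out);f=np.polyfit(o[:,0],o[:,1],1);return f,np.abs(np.polyval(f,o[:,0])-o[:,1]).max()
print("jaw face",edge(J,1,J[:,1].min()+6,J[:,1].max()-6)); 
print("stop face",edge(B,-1,B[:,1].min()+6,B[:,1].max()-6))
for c in(c,c2,c3): cv2.drawContours(u,[c],-1,(255,0,255),1)
cv2.imwrite("pics/bm.png",u)
```

```text
cam [0.47419735 0.03168834 1.17962185]
wedge y range -398.56537299518106 -258.0820921874854
far [4.18280050e-03 4.73040112e+02] x at ends [471.37299286 471.9606064 ] 0.7468942929045852
near [1.15662640e-01 4.88604107e+02] x at ends [442.5049843  458.75365138] 0.707267367099405
board ((556.654052734375, 54.72577667236328), (297.7057189941406, 219.33685302734375), 89.98664855957031)
stop bbox [580.47660582  66.44880231] [624.78754891 135.62942647]
jaw bbox [522.51967118  59.52354526] [559.79237451 140.48579466]
jaw face (array([6.33636197e-03, 5.58527540e+02]), np.float64(1.4717574721513529))
stop face (array([-1.07132765e-01,  5.93984154e+02]), np.float64(0.49907503694282696))
```

View pics/wm.png

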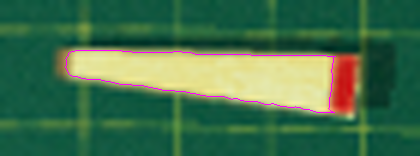

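View pics/bm.png

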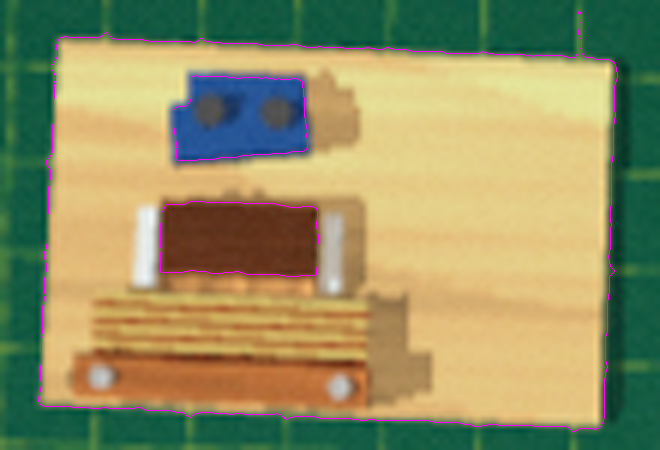

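Run:
```python
from h import *
t=cv2.imread("pics/top0.png")
S=6;x0,y0,x1,y1=200,155,310,230
u=cv2.resize(t[y0:y1,x0:x1],None,fx=S,fy=S,interpolation=cv2.INTER_CUBIC);h=cv2.cvtColor(u,cv2.COLOR_BGR2HSV)
un=lambda c:(np.asarray(c,float)+.5)/S-.5+[x0,y0]
m=cv2.bitwise_not(cv2.inRange(h,(60,60,0),(100,255,255)));m=cv2.morphologyEx(m,cv2.MORPH_OPEN,np.ones((25,25)))
c=max(cv2.findContours(m,cv2.RETR_EXTERNAL,cv2.CHAIN_APPROX_NONE)[0],key=cv2.contourArea)
P=plane("top",un(c.reshape(-1,2)),.012)[:,:2]*1000
r=cv2.minAreaRect(P.astype(np.float32));print(r)
lo,hi=P.min(0),P.max(0);print(lo,hi)
for nm,ax,v in(("xlo",0,lo[0]),("xhi",0,hi[0]),("ylo",1,lo[1]),("yhi",1,hi[1])):
    o=1-ax;k=P[(np.abs(P[:,ax]-v)<7)&(P[:,o]>lo[o]+15)&(P[:,o]<hi[o]-15)]
    f=np.polyfit(k[:,o],k[:,ax],1);print(nm,f,np.polyval(f,P[:,o].mean()))
# jaw face by gradient: per column step from jaw-dark to board, at z=.036
g=cv2.cvtColor(u,cv2.COLOR_BGR2GRAY).astype(float)
pts=[]
for col in range(168,314,4):
    seg=g[185:225,col]; d=np.diff(cv2.GaussianBlur(seg.reshape(-1,1),(1,7),0).ravel()); pts.append((col,185+np.argmin(d)+.5))
J=plane("top",un(pts),.036)[:,:2]*1000
f=np.polyfit(J[:,1],J[:,0],1);print("jaw grad",f,np.abs(np.polyval(f,J[:,1])-J[:,0]).max(),np.polyval(f,[66,101,136]))
# scene view: jaw face top edge
```

```text
((547.4940795898438, 55.096763610839844), (294.5499267578125, 194.5250701904297), 89.07113647460938)
[448.46701209 -92.74151075] [646.6585922 203.0773877]
xlo [1.59715408e-02 4.50049006e+02] 450.9308555733267
xhi [1.61713147e-02 6.43195032e+02] 644.0879113417265
ylo [-1.53584297e-02 -8.30558506e+01] -91.45691019698319
yhi [-1.46222777e-02  2.09706208e+02] 201.7078233073337
jaw grad [-2.95546295e-02  5.63444985e+02] 1.132899016672468 [561.49437925 560.45996721 559.42555518]
```

```bash
cat > go.py <<'E'
import sys
from h import *
from scipy.spatial.transform import Rotation as R
# args: x y z(TCP mm) tool-x-slope : tool x direction world angle (rad), pointing down
x,y,z,a=map(float,sys.argv[1:5])
s=arm.observe();p=s["position"]*1000;Rt=R.from_rotvec(s["ee_rot"]);M=Rt.as_matrix()
best=None
for k in (0,np.pi):
    tx=np.array([np.cos(a+k),np.sin(a+k),0]);tz=np.array([0,0,-1.]);D=R.from_matrix(np.c_[tx,np.cross(tz,tx),tz])
    rv=(Rt.inv()*D).as_rotvec()
    if best is None or np.linalg.norm(rv)<np.linalg.norm(best): best=rv
print("clock",round(s["clock"],2),"p",p.round(1),"toolx",M[:,0].round(4),"z",M[:,2].round(3),"w",round(s["width"]*92,1),"F",s["force"].round(1),"q",s["joints"].round(2))
print("dp",(M.T@(np.array([x,y,z])-p)).round(1),"rot",best.round(4))
print("tool axes rows (world):\n",M.T.round(4))
E
python3 go.py 459 -363.5 100 -0.06; python3 go.py 459 -363.5 4 -0.06
```

```text
clock 0.1 p [ 167.  -601.8  226. ] toolx [ 0.2674 -0.9636 -0.0014] z [-0.     0.001 -1.   ] w 91.9 F [ 0.7 -0.2  0. ] q [ 1.2   0.44  0.02  1.57 -0.01  1.13 -0.08]
dp [-151.4 -345.1  126.2] rot [-8.0000e-04  1.3000e-03 -1.2401e+00]
tool axes rows (world):
 [[ 2.674e-01 -9.636e-01 -1.400e-03]
 [-9.636e-01 -2.674e-01  1.000e-04]
 [-5.000e-04  1.300e-03 -1.000e+00]]
clock 0.1 p [ 167.  -601.8  226. ] toolx [ 0.2674 -0.9636 -0.0014] z [-0.     0.001 -1.   ] w 91.9 F [ 0.7 -0.2  0. ] q [ 1.2   0.44  0.02  1.57 -0.01  1.13 -0.08]
dp [-151.2 -345.1  222.2] rot [-8.0000e-04  1.3000e-03 -1.2401e+00]
tool axes rows (world):
 [[ 2.674e-01 -9.636e-01 -1.400e-03]
 [-9.636e-01 -2.674e-01  1.000e-04]
 [-5.000e-04  1.300e-03 -1.000e+00]]
```

```bash
python3 -m pendant '[{"dp":[-0.04,-0.09,0.0],"rotation":[0,0,-0.31],"fingers":-1},{"dp":[-0.08,-0.175,0.02],"rotation":[0,0,-0.62],"fingers":-1},{"dp":[-0.12,-0.26,0.04],"rotation":[0,0,-0.93],"fingers":-1},{"dp":[-0.151,-0.345,0.06],"rotation":[0,0,-1.24],"fingers":-1},{"dp":[-0.151,-0.345,0.10],"rotation":[0,0,-1.24],"fingers":-1},{"dp":[-0.151,-0.345,0.126],"rotation":[0,0,-1.24],"fingers":-1},{"dp":[-0.151,-0.345,0.126],"rotation":[0,0,-1.24],"fingers":-1},{"dp":[-0.151,-0.345,0.126],"rotation":[0,0,-1.24],"fingers":-1},{"dp":[-0.151,-0.345,0.126],"rotation":[0,0,-1.24],"fingers":-1},{"dp":[-0.151,-0.345,0.126],"rotation":[0,0,-1.24],"fingers":-1}]' 20; python3 go.py 459 -363.5 4 -0.06;python3 - <<'E'
from h import *
s=arm.get_image("scene");crop(s,90,120,260,240,4,"pics/s1.png")
s=arm.get_image("top");crop(s,300,165,440,305,4,"pics/t1.png")
E
```

```text
clock: 1.35
position: [0.4583, -0.3655, 0.1011]
ee_rot: [3.14, -0.099, 0.0]
force: [0.5, 0.5, 0.3]
width: 0.996
clock 1.35 p [ 458.3 -365.5  101.1] toolx [ 0.998  -0.0633  0.    ] z [-0. -0. -1.] w 91.6 F [0.5 0.5 0.3] q [ 0.81  0.53 -0.33  1.79  0.22  0.86  0.32]
dp [ 0.6 -2.1 97.1] rot [ 0.0002 -0.     -0.0033]
tool axes rows (world):
 [[ 9.98e-01 -6.33e-02  0.00e+00]
 [-6.33e-02 -9.98e-01  2.00e-04]
 [-0.00e+00 -2.00e-04 -1.00e+00]]
```

View pics/s1.png

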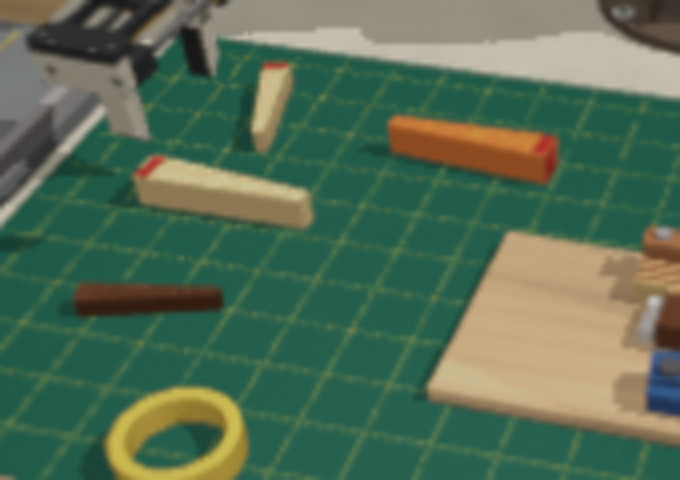

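View pics/t1.png

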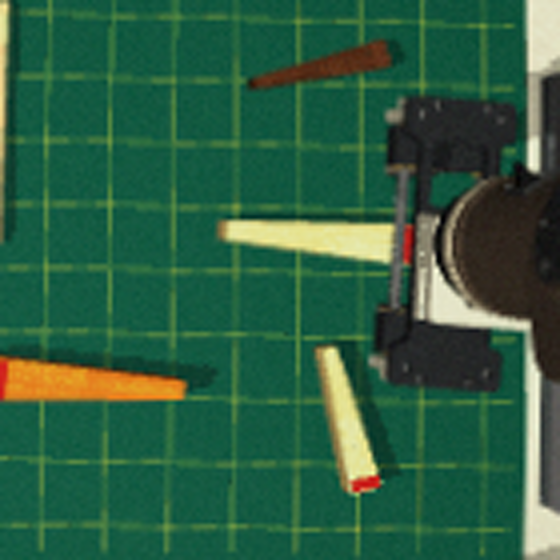

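```bash
python3 -m pendant '[{"dp":[0.001,-0.002,0.03],"rotation":[0,0,-0.003],"fingers":-0.3},{"dp":[0.001,-0.002,0.05],"rotation":[0,0,-0.003],"fingers":-0.3},{"dp":[0.001,-0.002,0.07],"rotation":[0,0,-0.003],"fingers":-0.3},{"dp":[0.001,-0.002,0.085],"rotation":[0,0,-0.003],"fingers":-0.3},{"dp":[0.001,-0.002,0.0965],"rotation":[0,0,-0.003],"fingers":-0.3},{"dp":[0.001,-0.002,0.0965],"rotation":[0,0,-0.003],"fingers":-0.3},{"dp":[0.001,-0.002,0.0965],"rotation":[0,0,-0.003],"fingers":-0.3}]' 20; python3 go.py 459 -363.5 4 -0.06
```

```text
clock: 2.33
position: [0.46, -0.3634, 0.005]
ee_rot: [3.14, -0.093, 0.001]
force: [1.0, -0.3, 0.4]
width: 0.65
clock 2.33 p [ 460.  -363.4    5. ] toolx [ 9.982e-01 -5.950e-02  9.000e-04] z [ 0.001 -0.    -1.   ] w 59.8 F [ 1.  -0.3  0.4] q [ 0.78  0.66 -0.29  1.86  0.28  0.67  0.27]
dp [-1.   0.2  1. ] rot [ 0.0004 -0.0009  0.0005]
tool axes rows (world):
 [[ 9.982e-01 -5.950e-02  9.000e-04]
 [-5.950e-02 -9.982e-01  4.000e-04]
 [ 9.000e-04 -4.000e-04 -1.000e+00]]
```

Close gently, lift slightly.

```bash
python3 -m pendant '[{"dp":[0,0,0],"rotation":[0,0,0],"fingers":0.2},{"dp":[0,0,0],"rotation":[0,0,0],"fingers":0.4},{"dp":[0,0,0],"rotation":[0,0,0],"fingers":0.6},{"dp":[0,0,0],"rotation":[0,0,0],"fingers":1},{"dp":[0,0,0],"rotation":[0,0,0],"fingers":1},{"dp":[0,0,0],"rotation":[0,0,0],"fingers":1},{"dp":[0,0,-0.02],"rotation":[0,0,0],"fingers":1},{"dp":[0,0,-0.06],"rotation":[0,0,0],"fingers":1},{"dp":[0,0,-0.08],"rotation":[0,0,0],"fingers":1},{"dp":[0,0,-0.08],"rotation":[0,0,0],"fingers":1},{"dp":[0,0,-0.08],"rotation":[0,0,0],"fingers":1}]' 20; python3 go.py 573.7 -54.7 85 0.047;python3 - <<'E'
from h import *
s=arm.get_image("scene");crop(s,90,100,260,220,4,"pics/s2.png")
E
```

```text
clock: 3.7
position: [0.4595, -0.3631, 0.0841]
ee_rot: [-3.14, 0.093, 0.0]
force: [-0.0, -0.5, -0.1]
width: 0.301
clock 3.7 p [ 459.5 -363.1   84.1] toolx [ 9.982e-01 -5.950e-02 -1.000e-04] z [-0.  0. -1.] w 27.7 F [-0.  -0.5 -0.1] q [ 0.81  0.55 -0.33  1.8   0.23  0.82  0.31]
dp [  95.7 -314.6   -0.8] rot [-2.000e-04  1.000e-04 -1.065e-01]
tool axes rows (world):
 [[ 9.982e-01 -5.950e-02 -1.000e-04]
 [-5.950e-02 -9.982e-01 -2.000e-04]
 [-1.000e-04  2.000e-04 -1.000e+00]]
```

View pics/s2.png

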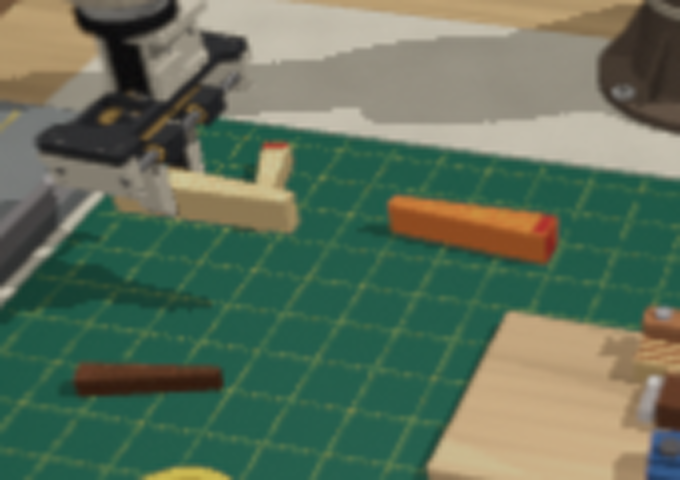

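```bash
python3 -m pendant '[{"dp":[0.015,-0.05,0],"rotation":[0,0,-0.02],"fingers":1},{"dp":[0.03,-0.1,0],"rotation":[0,0,-0.04],"fingers":1},{"dp":[0.046,-0.15,0],"rotation":[0,0,-0.06],"fingers":1},{"dp":[0.061,-0.2,0],"rotation":[0,0,-0.08],"fingers":1},{"dp":[0.076,-0.25,0],"rotation":[0,0,-0.1],"fingers":1},{"dp":[0.09,-0.295,0],"rotation":[0,0,-0.1065],"fingers":1},{"dp":[0.0957,-0.312,0],"rotation":[0,0,-0.1065],"fingers":1},{"dp":[0.0957,-0.312,0],"rotation":[0,0,-0.1065],"fingers":1},{"dp":[0.0957,-0.312,0],"rotation":[0,0,-0.1065],"fingers":1},{"dp":[0.0957,-0.312,0],"rotation":[0,0,-0.1065],"fingers":1}]' 20; python3 go.py 573.7 -56.7 20 0.047;python3 - <<'E'
from h import *
s=arm.get_image("scene");crop(s,130,110,310,240,4,"pics/s3.png")
s=arm.get_image("top");crop(s,200,150,350,240,5,"pics/t3.png")
E
```

```text
clock: 5.0
position: [0.5728, -0.0594, 0.0837]
ee_rot: [3.141, 0.07, -0.002]
force: [-1.0, -0.4, -1.4]
width: 0.297
clock 5.0 p [572.8 -59.4  83.7] toolx [ 0.999   0.0443 -0.0014] z [-0.001 -0.    -1.   ] w 27.3 F [-1.  -0.4 -1.4] q [ 0.27  0.54 -0.37  1.83  0.26  0.82 -0.18]
dp [ 1.1 -2.6 63.7] rot [ 0.0002  0.0014 -0.0027]
tool axes rows (world):
 [[ 9.99e-01  4.43e-02 -1.40e-03]
 [ 4.43e-02 -9.99e-01  2.00e-04]
 [-1.30e-03 -3.00e-04 -1.00e+00]]
```

View pics/s3.png

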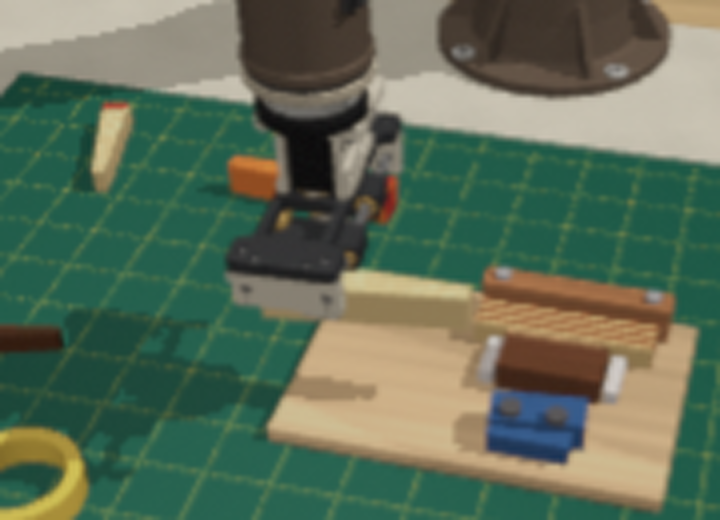

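View pics/t3.png

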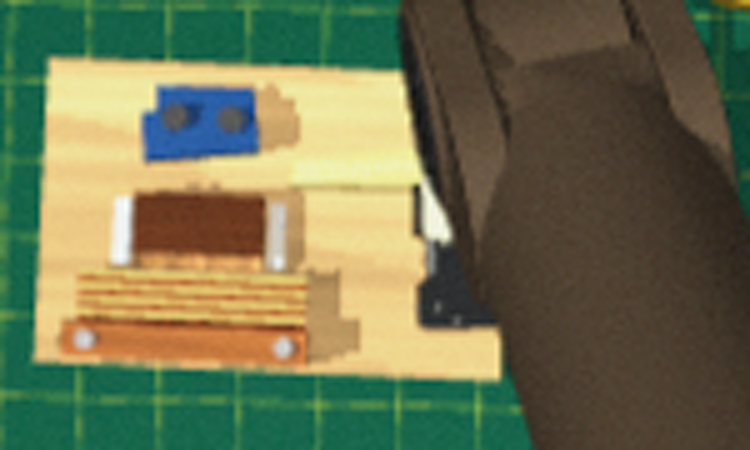

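```bash
python3 -m pendant '[{"dp":[0.001,-0.001,0.03],"rotation":[0,0.001,-0.003],"fingers":1},{"dp":[0.001,-0.001,0.05],"rotation":[0,0.001,-0.003],"fingers":1},{"dp":[0.001,-0.001,0.061],"rotation":[0,0.001,-0.003],"fingers":1},{"dp":[0.001,-0.001,0.063],"rotation":[0,0.001,-0.003],"fingers":1},{"dp":[0.001,-0.001,0.063],"rotation":[0,0.001,-0.003],"fingers":1},{"dp":[0.001,-0.001,0.063],"rotation":[0,0.001,-0.003],"fingers":1}]' 20; python3 go.py 573.9 -9 20 0.047;python3 - <<'E'
from h import *
s=arm.get_image("scene");crop(s,150,150,310,240,5,"pics/s4.png")
s=arm.get_image("top");cv2.imwrite("pics/top4.png",s);crop(s,200,150,310,230,7,"pics/t4.png")
E
```

```text
clock: 5.85
position: [0.5745, -0.0576, 0.0217]
ee_rot: [-3.141, -0.075, -0.002]
force: [-0.3, -0.1, -0.1]
width: 0.299
clock 5.85 p [574.5 -57.6  21.7] toolx [0.9988 0.0479 0.0015] z [ 0.001  0.    -1.   ] w 27.5 F [-0.3 -0.1 -0.1] q [ 0.25  0.63 -0.34  1.87  0.31  0.7  -0.22]
dp [  1.7 -48.6   1.7] rot [-0.     -0.0015  0.001 ]
tool axes rows (world):
 [[ 9.988e-01  4.790e-02  1.500e-03]
 [ 4.790e-02 -9.989e-01 -0.000e+00]
 [ 1.500e-03  1.000e-04 -1.000e+00]]
```

View pics/s4.png

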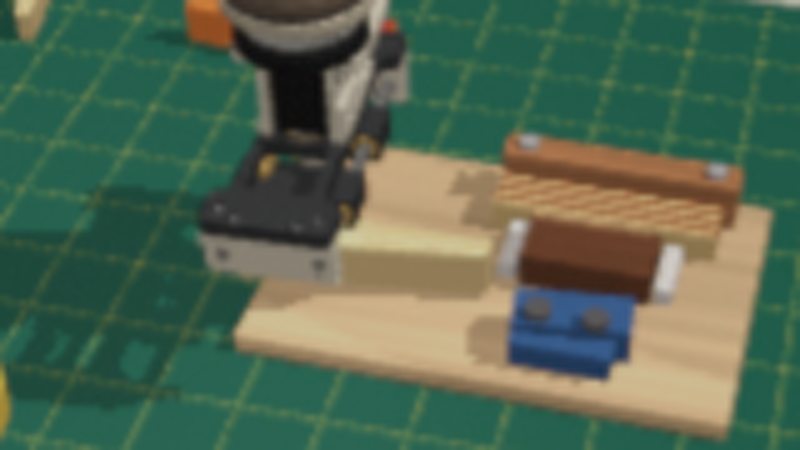

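View pics/t4.png

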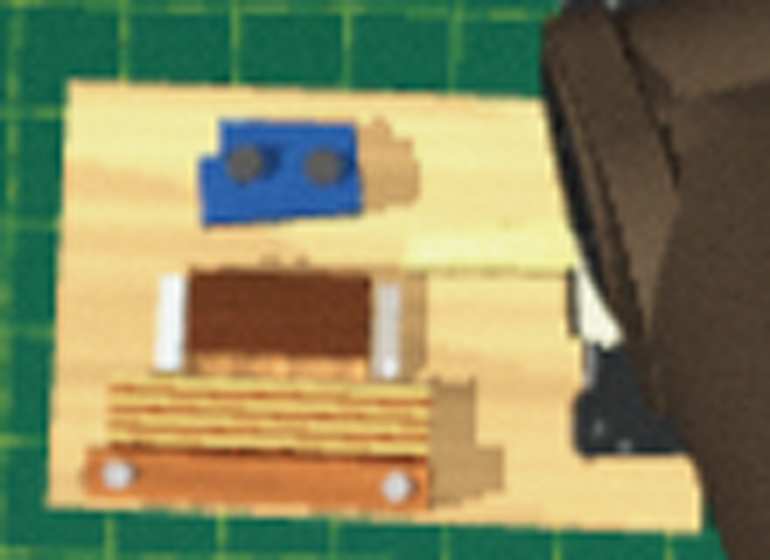

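```bash
python3 -m pendant '[{"dp":[0,0,0.0045],"rotation":[0,-0.0015,0],"fingers":1},{"dp":[0,0,0.0045],"rotation":[0,-0.0015,0],"fingers":1},{"dp":[0.001,-0.015,0.0045],"rotation":[0,-0.0015,0],"fingers":1},{"dp":[0.002,-0.030,0.0045],"rotation":[0,-0.0015,0],"fingers":1},{"dp":[0.0025,-0.040,0.0045],"rotation":[0,-0.0015,0],"fingers":1},{"dp":[0.0025,-0.040,0.0045],"rotation":[0,-0.0015,0],"fingers":1},{"dp":[0.0025,-0.040,0.0045],"rotation":[0,-0.0015,0],"fingers":1}]' 20; python3 go.py 575.6 15.5 17.2 0.047;python3 - <<'E'
from h import *
s=arm.get_image("top");cv2.imwrite("pics/top5.png",s);crop(s,200,150,310,230,7,"pics/t5.png")
E
```

```text
clock: 6.82
position: [0.5751, -0.0168, 0.0171]
ee_rot: [-3.14, -0.077, -0.0]
force: [-1.0, 2.4, 2.5]
width: 0.304
clock 6.83 p [575.1 -16.8  17.1] toolx [9.988e-01 4.890e-02 1.000e-04] z [ 0.     0.001 -1.   ] w 27.9 F [-1.   2.4  2.5] q [ 0.17  0.63 -0.33  1.87  0.31  0.69 -0.3 ]
dp [  2.1 -32.2  -0. ] rot [-0.0007 -0.0001  0.0019]
tool axes rows (world):
 [[ 9.988e-01  4.890e-02  1.000e-04]
 [ 4.890e-02 -9.988e-01 -7.000e-04]
 [ 0.000e+00  7.000e-04 -1.000e+00]]
```

View pics/t5.png

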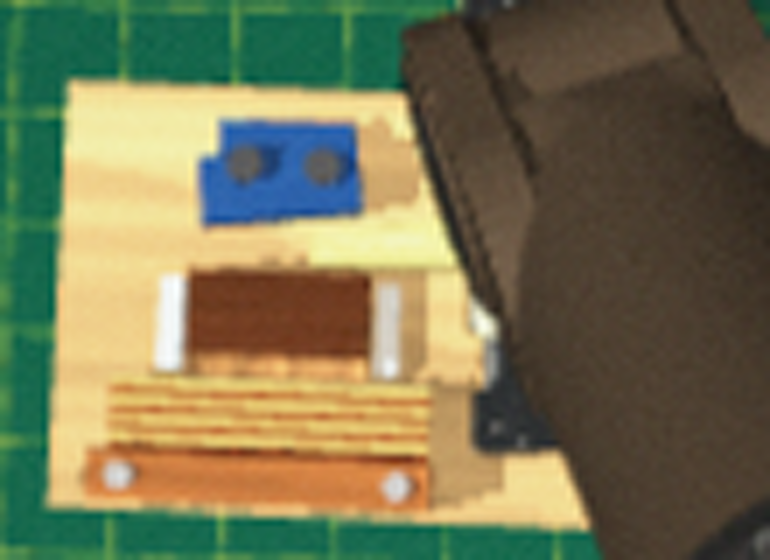

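```bash
python3 -m pendant '[{"dp":[0.0006,-0.010,0],"rotation":[0,0,0.002],"fingers":1},{"dp":[0.0012,-0.020,0],"rotation":[0,0,0.002],"fingers":1},{"dp":[0.002,-0.028,0],"rotation":[0,0,0.002],"fingers":1},{"dp":[0.002,-0.032,0],"rotation":[0,0,0.002],"fingers":1},{"dp":[0.002,-0.032,0],"rotation":[0,0,0.002],"fingers":1}]' 20; python3 go.py 575.6 15.5 17.2 0.047;python3 - <<'E'
from h import *
s=arm.get_image("top");cv2.imwrite("pics/top6.png",s);crop(s,200,150,310,230,7,"pics/t6.png")
E
```

```text
clock: 7.5
position: [0.5755, 0.016, 0.0172]
ee_rot: [-3.139, -0.074, -0.0]
force: [-0.1, 1.2, 3.3]
width: 0.298
clock 7.5 p [575.5  16.   17.2] toolx [9.989e-01 4.740e-02 2.000e-04] z [ 0.     0.001 -1.   ] w 27.5 F [-0.1  1.2  3.3] q [ 0.11  0.63 -0.33  1.87  0.31  0.68 -0.35]
dp [ 0.1  0.5 -0. ] rot [-0.0014 -0.0002  0.0004]
tool axes rows (world):
 [[ 9.989e-01  4.740e-02  2.000e-04]
 [ 4.740e-02 -9.989e-01 -1.400e-03]
 [ 1.000e-04  1.400e-03 -1.000e+00]]
```

View pics/t6.png

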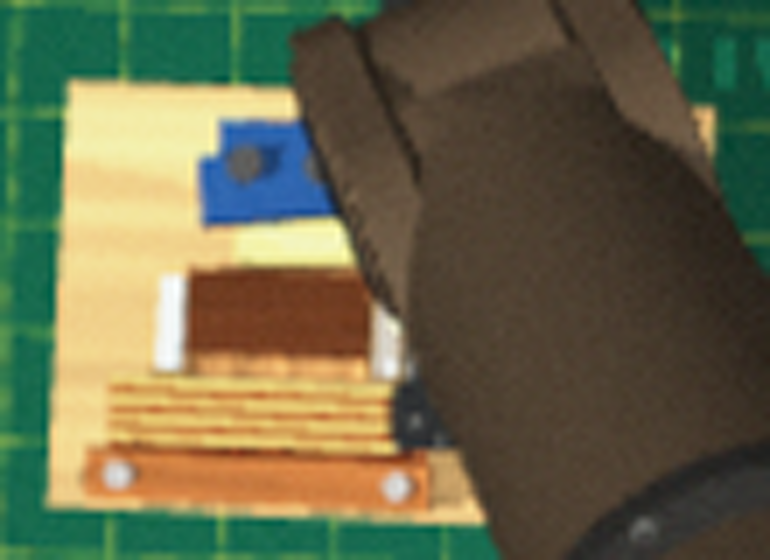

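```bash
python3 -m pendant '[{"dp":[0,0,0],"rotation":[0,0,0],"fingers":0.2},{"dp":[0,0,0],"rotation":[0,0,0],"fingers":-0.05},{"dp":[0,0,0],"rotation":[0,0,0],"fingers":-0.1},{"dp":[0,0,0],"rotation":[0,0,0],"fingers":-0.1},{"dp":[0,0,-0.02],"rotation":[0,0,0],"fingers":-0.1},{"dp":[0,0,-0.05],"rotation":[0,0,0],"fingers":-0.1},{"dp":[0,0.02,-0.06],"rotation":[0,0,0.03],"fingers":0.3},{"dp":[0,0.05,-0.06],"rotation":[0,0,0.06],"fingers":1},{"dp":[0,0.085,-0.06],"rotation":[0,0,0.063],"fingers":1},{"dp":[0,0.085,-0.06],"rotation":[0,0,0.063],"fingers":1},{"dp":[0,0.085,-0.06],"rotation":[0,0,0.063],"fingers":1},{"dp":[0,0.085,-0.06],"rotation":[0,0,0.063],"fingers":1}]' 20; python3 go.py 574 -60 15.5 -0.0155;python3 - <<'E'
from h import *
s=arm.get_image("scene");crop(s,150,150,310,240,5,"pics/s7.png")
s=arm.get_image("top");cv2.imwrite("pics/top7.png",s);crop(s,200,150,310,230,7,"pics/t7.png")
E
```

```text
clock: 9.05
position: [0.5794, -0.0682, 0.0768]
ee_rot: [-3.139, 0.023, 0.0]
force: [-0.1, 0.6, -0.5]
width: 0.007
clock 9.05 p [579.4 -68.2  76.8] toolx [ 9.999e-01 -1.470e-02 -2.000e-04] z [-0.     0.002 -1.   ] w 0.6 F [-0.1  0.6 -0.5] q [ 0.27  0.56 -0.35  1.81  0.25  0.81 -0.21]
dp [-5.5 -8.  61.3] rot [-0.002   0.0002  0.0008]
tool axes rows (world):
 [[ 9.999e-01 -1.470e-02 -2.000e-04]
 [-1.470e-02 -9.999e-01 -2.000e-03]
 [-2.000e-04  2.000e-03 -1.000e+00]]
```

View pics/t7.png

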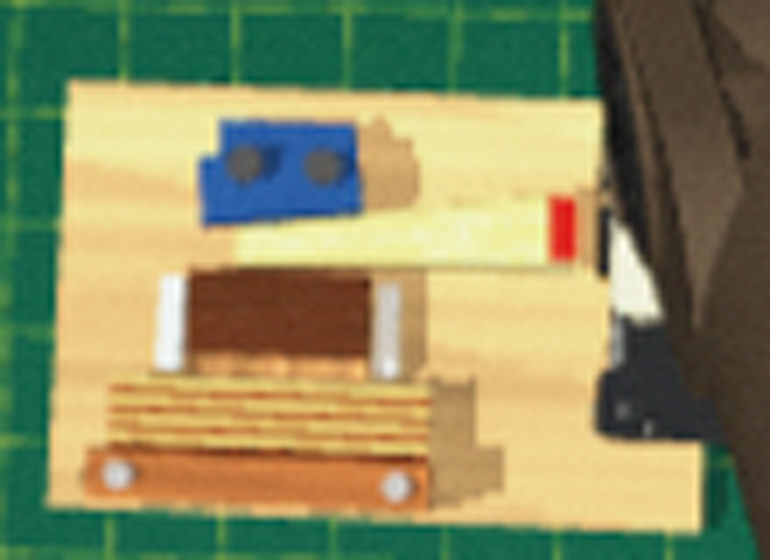

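View pics/s7.png

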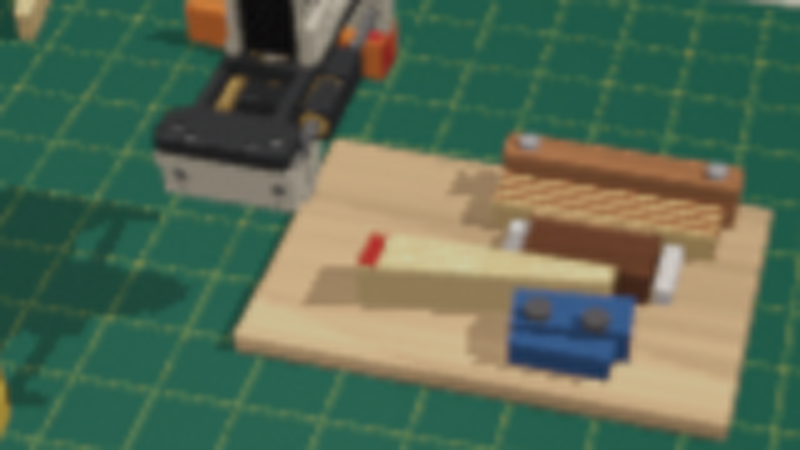

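```bash
python3 -c "
from h import *
print((plane('top',(np.array([[575,197],[573,262],[235,266],[235,232]])+.5)/7-.5+[200,150],.042)*1000).round(1))"
python3 -m pendant '[{"dp":[-0.005,0.008,0.02],"rotation":[-0.002,0,0],"fingers":1},{"dp":[-0.0055,0.008,0.045],"rotation":[-0.002,0,0],"fingers":1},{"dp":[-0.0055,0.008,0.058],"rotation":[-0.002,0,0],"fingers":1},{"dp":[-0.0055,0.008,0.0605],"rotation":[-0.002,0,0],"fingers":1},{"dp":[-0.0055,0.008,0.0605],"rotation":[-0.002,0,0],"fingers":1},{"dp":[-0.0055,0.008,0.0605],"rotation":[-0.002,0,0],"fingers":1}]' 40; python3 go.py 574 -45 15.5 -0.0155
```

```text
[[594.7 -28.1  42. ]
 [566.3 -27.8  42. ]
 [560.9 119.3  42. ]
 [575.7 119.7  42. ]]
clock: 9.9
position: [0.5745, -0.0758, 0.0172]
ee_rot: [3.141, -0.022, 0.002]
force: [-0.6, -0.3, 0.7]
width: 0.002
clock 9.9 p [574.5 -75.8  17.2] toolx [ 0.9999 -0.0143  0.0012] z [ 0.001 -0.    -1.   ] w 0.2 F [-0.6 -0.3  0.7] q [ 0.26  0.63 -0.31  1.87  0.29  0.69 -0.24]
dp [ -0.9 -30.8   1.7] rot [ 0.0002 -0.0012  0.0012]
tool axes rows (world):
 [[ 9.999e-01 -1.430e-02  1.200e-03]
 [-1.430e-02 -9.999e-01  2.000e-04]
 [ 1.200e-03 -2.000e-04 -1.000e+00]]
```

```bash
python3 -m pendant '[{"dp":[0.001,-0.015,0.001],"rotation":[0,-0.001,0],"fingers":1},{"dp":[0.001,-0.03,0.001],"rotation":[0,-0.001,0],"fingers":1},{"dp":[0.001,-0.036,0.001],"rotation":[0,-0.001,0],"fingers":1},{"dp":[0.001,-0.041,0.001],"rotation":[0,-0.001,0],"fingers":1},{"dp":[0.001,-0.046,0.001],"rotation":[0,-0.001,0],"fingers":1},{"dp":[0.001,-0.051,0.001],"rotation":[0,-0.001,0],"fingers":1},{"dp":[0.001,-0.056,0.001],"rotation":[0,-0.001,0],"fingers":1},{"dp":[0.001,-0.056,0.001],"rotation":[0,-0.001,0],"fingers":1}]' 40; python3 go.py 576 0 15.5 -0.0155;python3 - <<'E'
from h import *
s=arm.get_image("scene");crop(s,150,150,310,240,5,"pics/s8.png")
E
```

```text
clock: 10.9
position: [0.5763, -0.0191, 0.0162]
ee_rot: [-3.141, 0.021, -0.0]
force: [0.7, 0.3, -0.1]
width: 0.004
clock 10.9 p [576.3 -19.1  16.2] toolx [ 9.999e-01 -1.360e-02  3.000e-04] z [ 0.  0. -1.] w 0.4 F [ 0.7  0.3 -0.1] q [ 0.16  0.63 -0.31  1.87  0.29  0.68 -0.34]
dp [ -0.6 -19.1   0.7] rot [-0.0003 -0.0003  0.0019]
tool axes rows (world):
 [[ 9.999e-01 -1.360e-02  3.000e-04]
 [-1.360e-02 -9.999e-01 -3.000e-04]
 [ 3.000e-04  3.000e-04 -1.000e+00]]
```

View pics/s8.png

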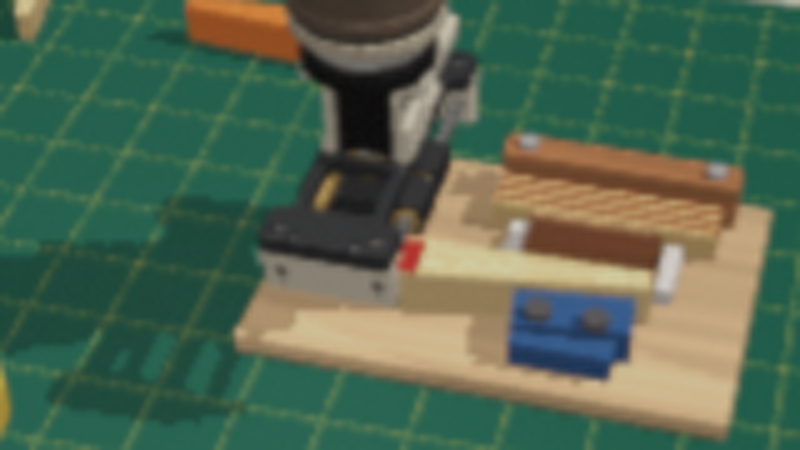

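```bash
python3 -m pendant '[{"dp":[0,-0.005,0],"rotation":[0,0,0.002],"fingers":1},{"dp":[0,-0.009,0],"rotation":[0,0,0.002],"fingers":1},{"dp":[0,-0.012,0],"rotation":[0,0,0.002],"fingers":1},{"dp":[0,-0.012,0],"rotation":[0,0,0.002],"fingers":1}]' ; python3 go.py 576 0 15.5 -0.0155 | head -2
```

```text
clock: 11.45
position: [0.5754, -0.0092, 0.0161]
ee_rot: [3.139, -0.026, -0.003]
force: [-4.0, -6.0, 2.9]
width: 0.004
clock 11.45 p [575.4  -9.2  16.1] toolx [ 0.9999 -0.0169 -0.0017] z [-0.002 -0.002 -1.   ] w 0.4 F [-4.  -6.   2.9] q [ 0.14  0.63 -0.31  1.87  0.29  0.68 -0.36]
dp [ 0.4 -9.2  0.5] rot [ 0.0023  0.0017 -0.0014]
```

Run:
```python
from h import *
s=arm.get_image("top");crop(s,200,150,310,230,7,"pics/t9.png")
s=arm.get_image("scene");crop(s,150,150,310,240,5,"pics/s9.png")
```

```text
(no output)
```

View pics/t9.png

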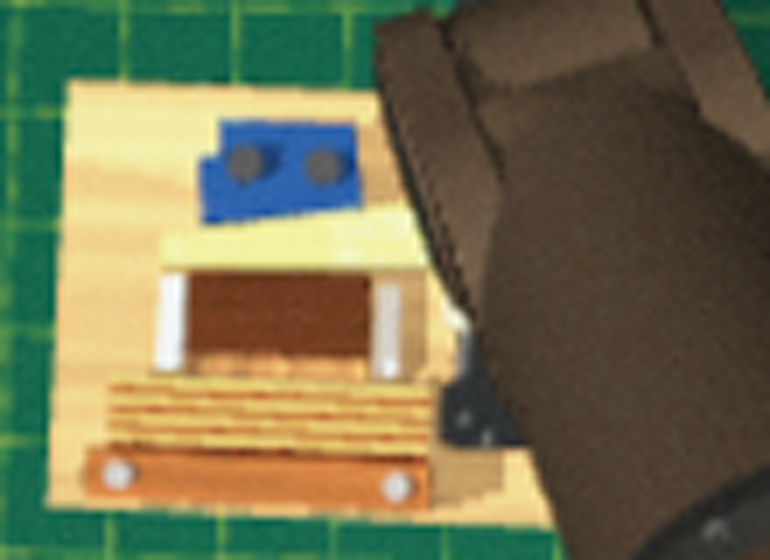

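View pics/s9.png

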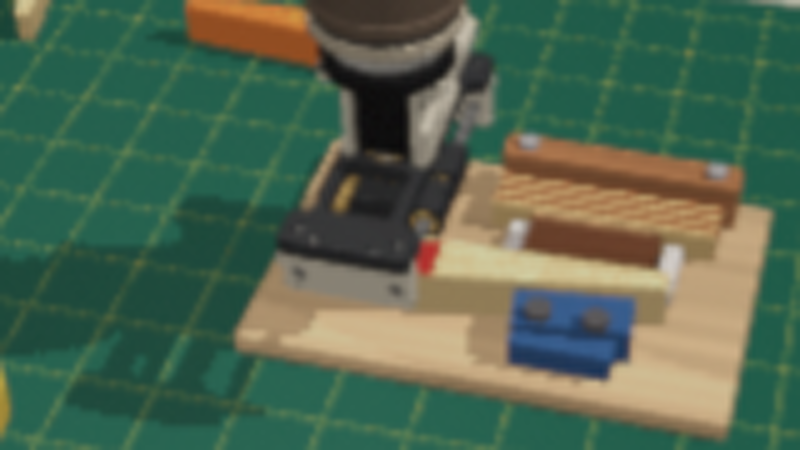

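```bash
python3 -m pendant '[{"dp":[-0.0005,-0.003,0],"rotation":[0,0,0],"fingers":1},{"dp":[-0.001,-0.004,0],"rotation":[0,0,0],"fingers":1},{"dp":[-0.001,-0.005,0],"rotation":[0,0,0],"fingers":1},{"dp":[-0.001,-0.005,0],"rotation":[0,0,0],"fingers":1}]' ; python3 go.py 576 0 15.5 -0.0155 | head -2
```

```text
clock: 12.05
position: [0.5743, -0.0046, 0.016]
ee_rot: [3.139, -0.027, -0.003]
force: [-1.9, -4.4, 3.1]
width: 0.003
clock 12.05 p [574.3  -4.6  16. ] toolx [ 0.9999 -0.0171 -0.0022] z [-0.002 -0.003 -1.   ] w 0.3 F [-1.9 -4.4  3.1] q [ 0.13  0.63 -0.31  1.88  0.29  0.68 -0.37]
dp [ 1.7 -4.6  0.5] rot [ 0.0028  0.0022 -0.0016]
```

```bash
python3 -m pendant '[{"dp":[0,-0.002,0],"rotation":[0,0,0],"fingers":1},{"dp":[0,-0.004,0],"rotation":[0,0,0],"fingers":1},{"dp":[0,-0.005,0],"rotation":[0,0,0],"fingers":1},{"dp":[0,-0.005,0],"rotation":[0,0,0],"fingers":1}]' ; python3 go.py 576 0 15.5 -0.0155 | head -2
```

```text
clock: 12.55
position: [0.5736, -0.0015, 0.016]
ee_rot: [3.136, -0.029, -0.006]
force: [-2.9, -8.7, 5.7]
width: -0.0
clock 12.55 p [573.6  -1.5  16. ] toolx [ 0.9998 -0.0184 -0.0036] z [-0.004 -0.005 -1.   ] w -0.0 F [-2.9 -8.7  5.7] q [ 0.12  0.63 -0.3   1.88  0.29  0.68 -0.38]
dp [ 2.4 -1.6  0.5] rot [ 0.0052  0.0036 -0.0029]
```

```bash
python3 -m pendant '[{"dp":[0.0,-0.003,0],"rotation":[0.003,0.002,-0.001],"fingers":1},{"dp":[0.0,-0.005,0],"rotation":[0.003,0.002,-0.001],"fingers":1},{"dp":[0.0,-0.006,0],"rotation":[0.003,0.002,-0.001],"fingers":1},{"dp":[0.0,-0.006,0],"rotation":[0.003,0.002,-0.001],"fingers":1}]' ; python3 go.py 576 0 15.5 -0.0155 | head -2
```

```text
clock: 13.05
position: [0.5728, 0.0022, 0.0159]
ee_rot: [3.136, -0.029, -0.005]
force: [-4.5, -10.4, 7.2]
width: 0.003
clock 13.05 p [572.8   2.2  15.9] toolx [ 0.9998 -0.0187 -0.0034] z [-0.003 -0.005 -1.   ] w 0.3 F [ -4.5 -10.4   7.2] q [ 0.11  0.63 -0.3   1.88  0.29  0.68 -0.38]
dp [3.2 2.1 0.4] rot [ 0.005   0.0034 -0.0032]
```

Run:
```python
from h import *
s=arm.get_image("top");crop(s,200,150,310,230,7,"pics/t10.png")
s=arm.get_image("scene");crop(s,170,140,300,240,6,"pics/s10.png")
print(arm.observe()["force"],arm.observe()["ft_torque"])
```

```text
[ -3.69704093 -10.41961744   7.40000331] [-2.00892323  0.79901232  0.18401663]
```

View pics/t10.png

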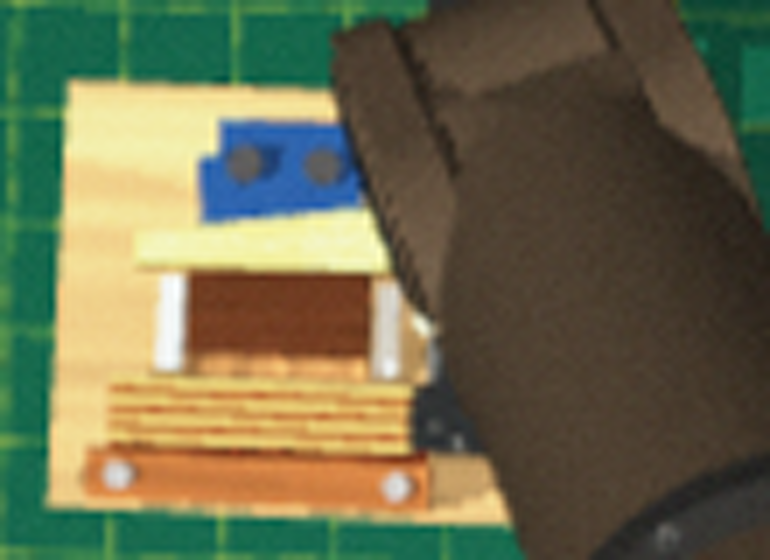

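View pics/s10.png

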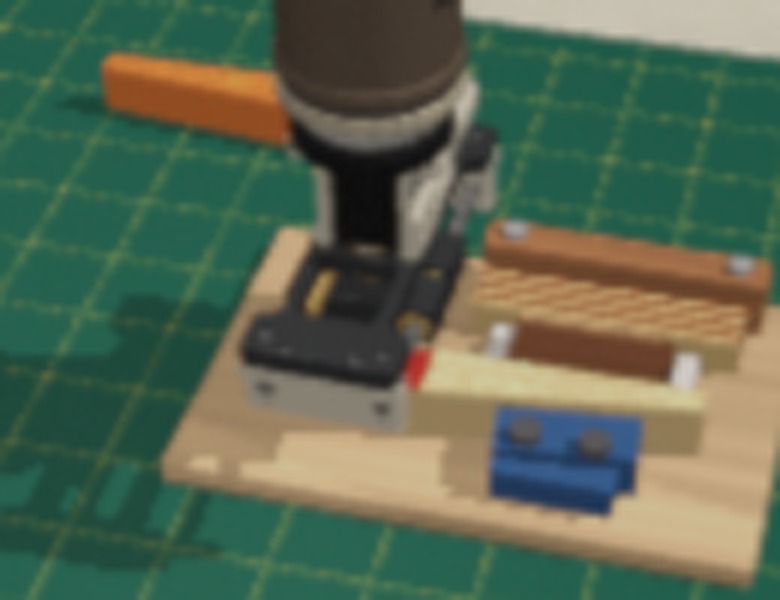

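```bash
python3 -m pendant '[{"dp":[0.0,0.004,0],"rotation":[0.005,0.003,-0.003],"fingers":1},{"dp":[0.003,0.008,-0.001],"rotation":[0.005,0.003,-0.003],"fingers":1},{"dp":[0.003,0.008,-0.001],"rotation":[0.005,0.003,-0.003],"fingers":1},{"dp":[0.003,0.008,-0.001],"rotation":[0.005,0.003,-0.003],"fingers":1}]' ; python3 go.py 575.5 0 16 -0.0155 | head -2
python3 - <<'E'
from h import *
s=arm.get_image("scene");crop(s,170,140,300,240,6,"pics/s11.png")
E
```

```text
clock: 13.65
position: [0.5759, -0.0053, 0.017]
ee_rot: [-3.141, 0.024, 0.0]
force: [0.0, 0.3, 0.3]
width: 0.005
clock 13.65 p [575.9  -5.3  17. ] toolx [ 9.999e-01 -1.540e-02 -2.000e-04] z [-0.     0.001 -1.   ] w 0.4 F [0.  0.3 0.3] q [ 0.13  0.63 -0.31  1.87  0.29  0.68 -0.36]
dp [-0.4 -5.3  1. ] rot [-0.0006  0.0002  0.0001]
```

View pics/s11.png

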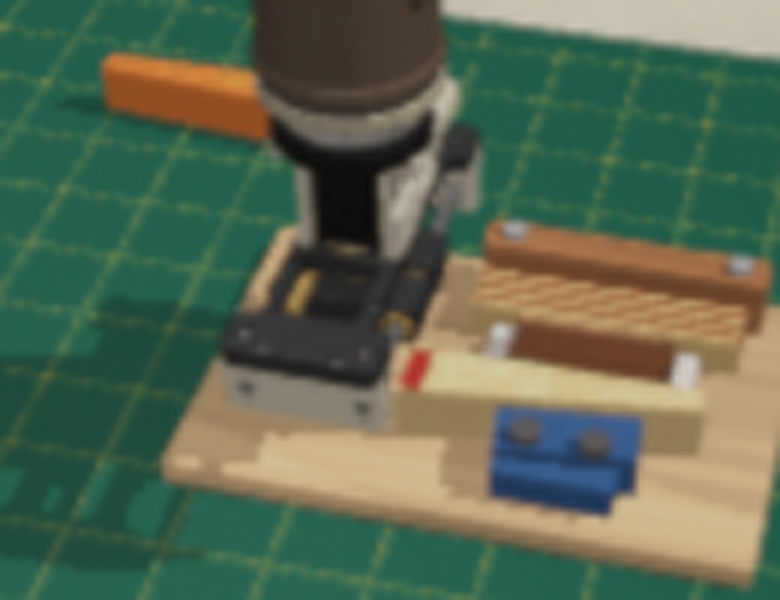

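```bash
python3 -m pendant '[{"dp":[0,-0.005,0],"rotation":[0,0,0],"fingers":1},{"dp":[0,-0.008,0],"rotation":[0,0,0],"fingers":1},{"dp":[0.0005,-0.0095,-0.0005],"rotation":[0,0,0],"fingers":1},{"dp":[0.001,-0.011,-0.001],"rotation":[0,0,0],"fingers":1},{"dp":[0.001,-0.011,-0.001],"rotation":[0,0,0],"fingers":1}]' ; python3 go.py 575.5 0 16 -0.0155 | head -2
```

```text
clock: 14.32
position: [0.5772, 0.006, 0.018]
ee_rot: [-3.141, 0.024, -0.0]
force: [-0.3, -1.0, -0.9]
width: 0.001
clock 14.32 p [577.2   6.   18. ] toolx [ 9.999e-01 -1.510e-02  1.000e-04] z [ 0.     0.001 -1.   ] w 0.1 F [-0.3 -1.  -0.9] q [ 0.12  0.63 -0.31  1.87  0.29  0.68 -0.38]
dp [-1.6  6.   2. ] rot [-0.0008 -0.0001  0.0004]
```

```bash
python3 -m pendant '[{"dp":[-0.0005,-0.002,0],"rotation":[0,0,0],"fingers":1},{"dp":[-0.0005,-0.004,0],"rotation":[0,0,0],"fingers":1},{"dp":[-0.0005,-0.004,0],"rotation":[0,0,0],"fingers":1}]' ; python3 go.py 575.5 0 16 -0.0155 | head -2
```

```text
clock: 14.7
position: [0.5766, 0.01, 0.018]
ee_rot: [-3.141, 0.024, 0.0]
force: [-0.6, -1.4, 0.4]
width: 0.003
clock 14.7 p [576.6  10.   18. ] toolx [ 9.999e-01 -1.510e-02 -1.000e-04] z [-0.     0.001 -1.   ] w 0.3 F [-0.6 -1.4  0.4] q [ 0.11  0.63 -0.31  1.87  0.29  0.68 -0.38]
dp [-1. 10.  2.] rot [-0.0007  0.0001  0.0004]
```

Run:
```python
from h import *
s=arm.get_image("scene");crop(s,170,140,300,240,6,"pics/s12.png")
s=arm.get_image("top");crop(s,200,150,310,230,7,"pics/t12.png")
```

```text
(no output)
```

View pics/s12.png

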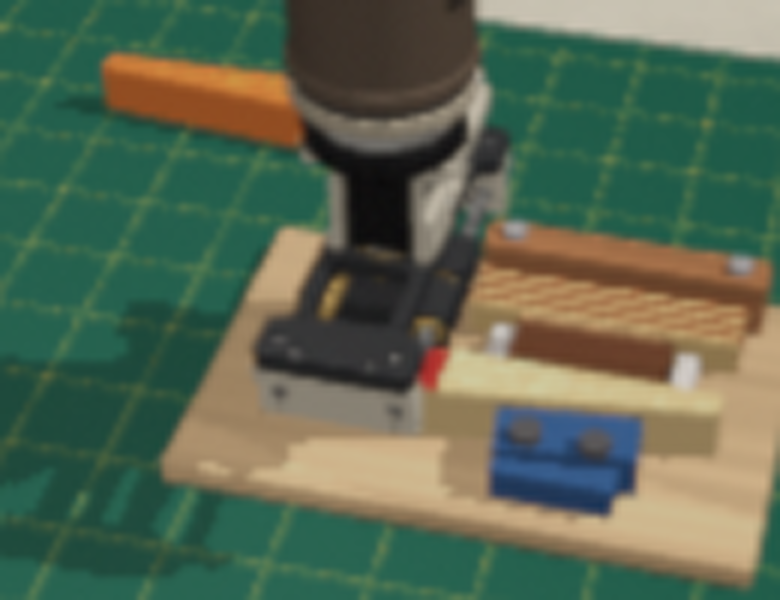

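View pics/t12.png

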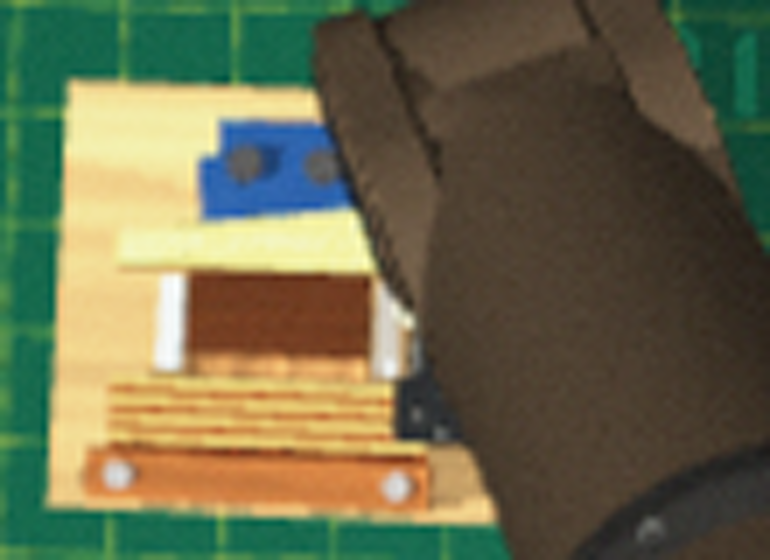

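```bash
python3 -m pendant '[{"dp":[0,-0.002,0],"rotation":[0,0,0],"fingers":1},{"dp":[0,-0.004,0],"rotation":[0,0,0],"fingers":1},{"dp":[0,-0.004,0],"rotation":[0,0,0],"fingers":1}]' ; python3 go.py 575.5 0 16 -0.0155 | head -2
```

```text
clock: 15.18
position: [0.5763, 0.0128, 0.018]
ee_rot: [3.141, -0.025, -0.001]
force: [-2.0, -5.5, 3.1]
width: 0.004
clock 15.18 p [576.3  12.8  18. ] toolx [ 9.999e-01 -1.590e-02 -9.000e-04] z [-0.001 -0.001 -1.   ] w 0.4 F [-2.  -5.5  3.1] q [ 0.1   0.63 -0.31  1.87  0.29  0.68 -0.39]
dp [-0.6 12.8  2. ] rot [ 0.0008  0.0009 -0.0004]
```

```bash
python3 -m pendant '[{"dp":[0.0005,-0.002,-0.0005],"rotation":[0,0,0],"fingers":1},{"dp":[0.0005,-0.003,-0.0008],"rotation":[0,0,0],"fingers":1},{"dp":[0.0005,-0.003,-0.0008],"rotation":[0,0,0],"fingers":1}]' ; python3 go.py 575.5 0 16 -0.0155 | head -2
```

```text
clock: 15.55
position: [0.576, 0.0142, 0.0184]
ee_rot: [3.139, -0.027, -0.004]
force: [-1.8, -6.0, 0.5]
width: 0.002
clock 15.55 p [576.   14.2  18.4] toolx [ 0.9999 -0.0169 -0.0026] z [-0.003 -0.003 -1.   ] w 0.2 F [-1.8 -6.   0.5] q [ 0.1   0.63 -0.31  1.87  0.29  0.69 -0.4 ]
dp [-0.3 14.2  2.5] rot [ 0.0026  0.0026 -0.0014]
```

```bash
python3 -m pendant '[{"dp":[0.0005,-0.002,-0.0003],"rotation":[0,0,0],"fingers":1},{"dp":[0.0005,-0.003,-0.0006],"rotation":[0,0,0],"fingers":1},{"dp":[0.0005,-0.004,-0.0006],"rotation":[0,0,0],"fingers":1},{"dp":[0.0005,-0.004,-0.0006],"rotation":[0,0,0],"fingers":1}]' ; python3 go.py 575.5 0 16 -0.0155 | head -2
```

```text
clock: 16.05
position: [0.5759, 0.0151, 0.0186]
ee_rot: [3.135, -0.03, -0.007]
force: [-3.0, -10.0, -0.2]
width: 0.006
clock 16.05 p [575.9  15.1  18.6] toolx [ 0.9998 -0.0191 -0.0043] z [-0.004 -0.006 -1.   ] w 0.5 F [ -3.  -10.   -0.2] q [ 0.09  0.63 -0.3   1.87  0.29  0.69 -0.4 ]
dp [-0.1 15.   2.7] rot [ 0.0062  0.0043 -0.0036]
```

```bash
python3 -m pendant '[{"dp":[0.0005,-0.003,-0.0003],"rotation":[0.002,0.002,-0.002],"fingers":1},{"dp":[0.0005,-0.0045,-0.0006],"rotation":[0.002,0.002,-0.002],"fingers":1},{"dp":[0.0005,-0.005,-0.0006],"rotation":[0.002,0.002,-0.002],"fingers":1},{"dp":[0.0005,-0.005,-0.0006],"rotation":[0.002,0.002,-0.002],"fingers":1}]' ; python3 go.py 575.5 0 16 -0.0155 | head -2
```

```text
clock: 16.55
position: [0.5758, 0.0156, 0.0188]
ee_rot: [3.132, -0.032, -0.007]
force: [-2.2, -14.4, 1.8]
width: 0.005
clock 16.55 p [575.8  15.6  18.8] toolx [ 0.9998 -0.0202 -0.0041] z [-0.004 -0.009 -1.   ] w 0.5 F [ -2.2 -14.4   1.8] q [ 0.09  0.63 -0.3   1.87  0.29  0.69 -0.41]
dp [ 0.  15.6  2.9] rot [ 0.0091  0.0041 -0.0046]
```

```bash
python3 -m pendant '[{"dp":[0.0005,-0.0045,-0.0005],"rotation":[0.002,0.002,-0.002],"fingers":1},{"dp":[0.0005,-0.0055,-0.001],"rotation":[0.002,0.002,-0.002],"fingers":1},{"dp":[0.0005,-0.006,-0.001],"rotation":[0.002,0.002,-0.002],"fingers":1},{"dp":[0.0005,-0.006,-0.001],"rotation":[0.002,0.002,-0.002],"fingers":1}]' ; python3 go.py 575.5 0 16 -0.0155 | head -2
```

```text
clock: 17.05
position: [0.5757, 0.0161, 0.0192]
ee_rot: [3.128, -0.034, -0.007]
force: [-1.5, -16.3, -0.0]
width: 0.006
clock 17.05 p [575.7  16.1  19.2] toolx [ 0.9998 -0.022  -0.0041] z [-0.004 -0.013 -1.   ] w 0.6 F [ -1.5 -16.3  -0. ] q [ 0.08  0.63 -0.3   1.87  0.29  0.69 -0.41]
dp [ 0.2 16.   3.5] rot [ 0.0131  0.0041 -0.0064]
```

```bash
python3 -m pendant '[{"dp":[0,0.003,0],"rotation":[0.01,0.004,-0.006],"fingers":1},{"dp":[0,0.008,0.001],"rotation":[0.013,0.004,-0.006],"fingers":1},{"dp":[0,0.008,0.001],"rotation":[0.013,0.004,-0.006],"fingers":1},{"dp":[0,0.008,0.001],"rotation":[0.013,0.004,-0.006],"fingers":1}]' ; python3 go.py 575.5 16 18 -0.0155 | head -2
```

```text
clock: 17.55
position: [0.5757, 0.0088, 0.0184]
ee_rot: [-3.141, 0.024, -0.0]
force: [0.4, -0.1, 0.1]
width: 0.009
clock 17.55 p [575.7   8.8  18.4] toolx [ 9.999e-01 -1.540e-02  2.000e-04] z [ 0.     0.001 -1.   ] w 0.8 F [ 0.4 -0.1  0.1] q [ 0.11  0.63 -0.31  1.87  0.29  0.68 -0.38]
dp [-0.3 -7.2  0.4] rot [-0.0006 -0.0002  0.0001]
```

```bash
python3 -m pendant '[{"dp":[0,-0.005,0],"rotation":[0,0,0],"fingers":1},{"dp":[0.0,-0.0075,-0.0003],"rotation":[0,0,0],"fingers":1},{"dp":[0.0005,-0.009,-0.0006],"rotation":[0,0,0],"fingers":1},{"dp":[0.0005,-0.0105,-0.001],"rotation":[0,0,0],"fingers":1},{"dp":[0.0005,-0.0115,-0.0014],"rotation":[0,0,0],"fingers":1},{"dp":[0.0005,-0.0115,-0.0014],"rotation":[0,0,0],"fingers":1}]' ; python3 go.py 575.5 16 18 -0.0155 | head -2
```

```text
clock: 18.3
position: [0.5758, 0.0164, 0.0191]
ee_rot: [3.138, -0.028, -0.002]
force: [2.0, -11.6, -4.0]
width: 0.009
clock 18.3 p [575.8  16.4  19.1] toolx [ 0.9998 -0.018  -0.0015] z [-0.002 -0.004 -1.   ] w 0.8 F [  2.  -11.6  -4. ] q [ 0.09  0.63 -0.31  1.87  0.29  0.69 -0.4 ]
dp [-0.3  0.4  1.1] rot [ 0.004   0.0015 -0.0025]
```

```bash
python3 -m pendant '[{"dp":[0,-0.005,0],"rotation":[0,0,0],"fingers":1},{"dp":[0,-0.006,0.0],"rotation":[0,0,0],"fingers":1},{"dp":[0,-0.006,0.0],"rotation":[0,0,0],"fingers":1},{"dp":[0,-0.006,0],"rotation":[0,0,0],"fingers":1}]' ; python3 go.py 575.5 16 18 -0.0155 | head -2
```

```text
clock: 18.8
position: [0.5757, 0.0167, 0.0189]
ee_rot: [3.131, -0.034, -0.004]
force: [0.6, -15.6, 0.5]
width: 0.004
clock 18.8 p [575.7  16.7  18.9] toolx [ 0.9998 -0.0217 -0.0026] z [-0.003 -0.01  -1.   ] w 0.4 F [  0.6 -15.6   0.5] q [ 0.08  0.63 -0.3   1.87  0.29  0.69 -0.41]
dp [-0.1  0.7  0.9] rot [ 0.0103  0.0027 -0.0062]
```

```bash
python3 -m pendant '[{"dp":[0,-0.006,-0.0003],"rotation":[0.003,0,-0.002],"fingers":1},{"dp":[0,-0.007,-0.0003],"rotation":[0.003,0,-0.002],"fingers":1},{"dp":[0,-0.007,-0.0003],"rotation":[0.003,0,-0.002],"fingers":1},{"dp":[0,-0.007,-0.0003],"rotation":[0.003,0,-0.002],"fingers":1}]' ; python3 go.py 575.5 16 18 -0.0155 | head -2
```

```text
clock: 19.3
position: [0.5755, 0.017, 0.0189]
ee_rot: [3.127, -0.038, -0.006]
force: [0.9, -19.0, 1.9]
width: 0.007
clock 19.3 p [575.5  17.   18.9] toolx [ 0.9997 -0.0243 -0.004 ] z [-0.004 -0.015 -1.   ] w 0.6 F [  0.9 -19.    1.9] q [ 0.08  0.63 -0.3   1.87  0.29  0.69 -0.42]
dp [-0.   1.   0.9] rot [ 0.0147  0.004  -0.0088]
```

```bash
python3 -m pendant '[{"dp":[0,-0.0065,-0.0003],"rotation":[0.003,0,-0.002],"fingers":1},{"dp":[0,-0.0065,-0.0003],"rotation":[0.003,0,-0.002],"fingers":1},{"dp":[0,-0.0065,-0.0003],"rotation":[0.003,0,-0.002],"fingers":1},{"dp":[0,-0.0065,-0.0003],"rotation":[0.003,0,-0.002],"fingers":1}]' ; python3 go.py 575.5 16 18 -0.0155 | head -2
python3 -m pendant '[{"dp":[0,0.003,0],"rotation":[0.01,0.004,-0.006],"fingers":1},{"dp":[0,0.009,0.001],"rotation":[0.015,0.004,-0.009],"fingers":1},{"dp":[0,0.009,0.001],"rotation":[0.015,0.004,-0.009],"fingers":1},{"dp":[0,0.009,0.001],"rotation":[0.015,0.004,-0.009],"fingers":1}]' ; python3 go.py 575.5 17 18 -0.0155 | head -2
```

```text
clock: 19.8
position: [0.5755, 0.017, 0.0189]
ee_rot: [3.122, -0.042, -0.008]
force: [-0.2, -19.6, 2.0]
width: 0.0
clock 19.8 p [575.5  17.   18.9] toolx [ 0.9996 -0.0267 -0.005 ] z [-0.006 -0.019 -1.   ] w 0.0 F [ -0.2 -19.6   2. ] q [ 0.07  0.63 -0.29  1.87  0.29  0.7  -0.42]
dp [0.  0.9 0.9] rot [ 0.019   0.0051 -0.0112]
clock: 20.3
position: [0.5753, 0.0087, 0.0181]
ee_rot: [3.138, -0.027, -0.002]
force: [0.1, 0.2, 0.6]
width: 0.002
clock 20.3 p [575.3   8.7  18.1] toolx [ 0.9999 -0.0171 -0.0011] z [-0.001 -0.003 -1.   ] w 0.2 F [0.1 0.2 0.6] q [ 0.11  0.63 -0.31  1.87  0.29  0.68 -0.39]
dp [ 0.1 -8.3  0. ] rot [ 0.0033  0.0011 -0.0016]
```

```bash
python3 -m pendant '[{"dp":[0,-0.005,0],"rotation":[0.003,0.001,-0.0015],"fingers":1},{"dp":[0,-0.008,-0.0003],"rotation":[0.003,0.001,-0.0015],"fingers":1},{"dp":[0,-0.010,-0.0006],"rotation":[0.003,0.001,-0.0015],"fingers":1},{"dp":[0,-0.012,-0.0009],"rotation":[0.003,0.001,-0.0015],"fingers":1},{"dp":[0,-0.0135,-0.0012],"rotation":[0.003,0.001,-0.0015],"fingers":1},{"dp":[0,-0.0135,-0.0012],"rotation":[0.003,0.001,-0.0015],"fingers":1},{"dp":[0,-0.0135,-0.0012],"rotation":[0.003,0.001,-0.0015],"fingers":1}]' ; python3 go.py 575.5 17 18 -0.0155 | head -2
```

```text
clock: 21.18
position: [0.5753, 0.0173, 0.0186]
ee_rot: [3.136, -0.03, -0.002]
force: [1.9, -13.8, -4.0]
width: 0.003
clock 21.18 p [575.3  17.3  18.6] toolx [ 0.9998 -0.0191 -0.0013] z [-0.001 -0.006 -1.   ] w 0.3 F [  1.9 -13.8  -4. ] q [ 0.09  0.63 -0.3   1.87  0.29  0.69 -0.41]
dp [0.2 0.3 0.6] rot [ 0.0057  0.0013 -0.0036]
```

```bash
python3 -m pendant '[{"dp":[0,-0.005,0],"rotation":[0.003,0,-0.002],"fingers":1},{"dp":[0,-0.006,0],"rotation":[0.003,0,-0.002],"fingers":1},{"dp":[0,-0.0065,0],"rotation":[0.003,0,-0.002],"fingers":1},{"dp":[0,-0.0065,0],"rotation":[0.003,0,-0.002],"fingers":1},{"dp":[0,-0.0065,0],"rotation":[0.003,0,-0.002],"fingers":1}]' ; python3 go.py 575.5 17 18 -0.0155 | head -2
```

```text
clock: 21.8
position: [0.5752, 0.0173, 0.0184]
ee_rot: [3.132, -0.034, -0.004]
force: [0.3, -18.6, 2.2]
width: 0.004
clock 21.8 p [575.2  17.3  18.4] toolx [ 0.9998 -0.0216 -0.0024] z [-0.003 -0.01  -1.   ] w 0.4 F [  0.3 -18.6   2.2] q [ 0.08  0.63 -0.3   1.87  0.29  0.69 -0.41]
dp [0.3 0.3 0.4] rot [ 0.0098  0.0024 -0.0061]
```

```bash
python3 -m pendant '[{"dp":[0,-0.0062,0],"rotation":[0.003,0,-0.002],"fingers":1},{"dp":[0,-0.0062,0],"rotation":[0.003,0,-0.002],"fingers":1},{"dp":[0,-0.0062,0],"rotation":[0.003,0,-0.002],"fingers":1},{"dp":[0,-0.0062,0],"rotation":[0.003,0,-0.002],"fingers":1}]' ; python3 go.py 575.5 17 18 -0.0155 | head -2
python3 -m pendant '[{"dp":[0,0.003,0],"rotation":[0.01,0.002,-0.006],"fingers":1},{"dp":[0,0.02,0],"rotation":[0.013,0.002,-0.008],"fingers":1},{"dp":[0,0.04,-0.01],"rotation":[0.013,0.002,-0.008],"fingers":1},{"dp":[0,0.08,-0.05],"rotation":[0.013,0.002,-0.008],"fingers":1},{"dp":[0,0.14,-0.10],"rotation":[0.013,0.002,-0.008],"fingers":1},{"dp":[0,0.2,-0.12],"rotation":[0.013,0.002,-0.008],"fingers":1},{"dp":[0,0.25,-0.12],"rotation":[0.013,0.002,-0.008],"fingers":1},{"dp":[0,0.25,-0.12],"rotation":[0.013,0.002,-0.008],"fingers":1},{"dp":[0,0.25,-0.12],"rotation":[0.013,0.002,-0.008],"fingers":1},{"dp":[0,0.25,-0.12],"rotation":[0.013,0.002,-0.008],"fingers":1}]'
python3 - <<'E'
from h import *
s=arm.get_image("scene");cv2.imwrite("pics/scene13.png",s)
t=arm.get_image("top");crop(t,200,150,310,230,7,"pics/t13.png");cv2.imwrite("pics/top13.png",t)
E
```

```text
clock: 22.3
position: [0.5752, 0.0172, 0.0184]
ee_rot: [3.128, -0.037, -0.006]
force: [-0.5, -17.9, 3.9]
width: 0.001
clock 22.3 p [575.2  17.2  18.4] toolx [ 0.9997 -0.0239 -0.0035] z [-0.004 -0.014 -1.   ] w 0.1 F [ -0.5 -17.9   3.9] q [ 0.08  0.63 -0.3   1.87  0.29  0.69 -0.42]
dp [0.3 0.2 0.4] rot [ 0.0137  0.0035 -0.0084]
clock: 23.55
position: [0.5698, -0.229, 0.1416]
ee_rot: [-3.141, 0.021, 0.003]
force: [0.5, 0.5, -0.7]
width: 0.004
```

View pics/scene13.png

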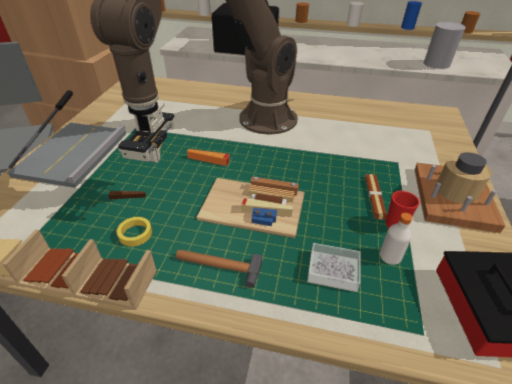

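View pics/t13.png

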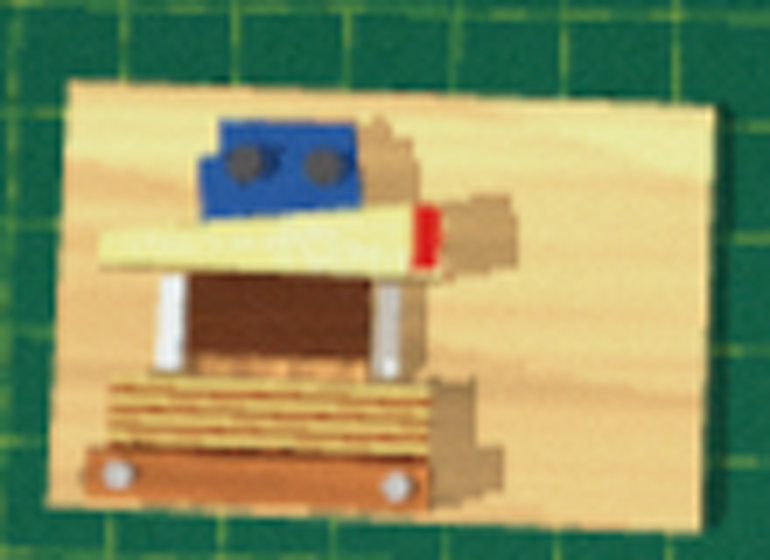

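The wedge sits flush between stop and jaw, with its red end at (425,237) in the crop. Next I'll check that nothing else moved and that the wedge stays put.

```bash
python3 -m pendant '[{"dp":[0,0,0],"rotation":[0,0,0],"fingers":1},{"dp":[0,0,0],"rotation":[0,0,0],"fingers":1},{"dp":[0,0,0],"rotation":[0,0,0],"fingers":1},{"dp":[0,0,0],"rotation":[0,0,0],"fingers":1},{"dp":[0,0,0],"rotation":[0,0,0],"fingers":1},{"dp":[0,0,0],"rotation":[0,0,0],"fingers":1},{"dp":[0,0,0],"rotation":[0,0,0],"fingers":1},{"dp":[0,0,0],"rotation":[0,0,0],"fingers":1}]' | head -1
python3 - <<'E'
from h import *
t=arm.get_image("top");a=cv2.imread("pics/top13.png");b=cv2.imread("pics/top0.png")
print("diff board 1s",cv2.absdiff(t,a)[150:230,200:310].mean(), cv2.absdiff(t,a)[150:230,200:310].max())
cv2.imwrite("pics/cmp.png",np.hstack([b[90:310,90:440],t[90:310,90:440]]))
E
```

```text
clock: 24.65
diff board 1s 1.9588636363636365 15
```

View pics/cmp.png

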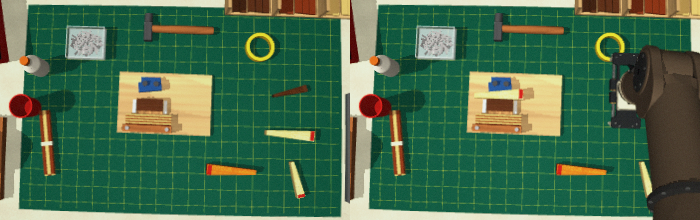

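```bash
python3 -c "
from cell import arm
print(arm.sign_off())"
```

```text
the job is handed in; nothing more can be done
None
```

The larger pale wedge is in the gap and tight, and I handed the job in at about 25 s of the 72 s allowed; no verdict came back. I slid it in thin end first, flat on the board, then pushed its red end with the shut fingers. The pushes built up to between 18 and 19.6 N.

**Tightness:** In the last pushes, at 18.6 N and then 17.9 N, the finger position held at 17.2–17.3 mm. In the top view both faces lie flush against jaw and stop, and one second after I backed off the board showed only image noise. Jaw pressure itself could not be measured.

**What disagreed:** Early in the push I read about 10 N while the wedge was still sliding. After I backed off and levelled the tool it moved on with only about 1 N, so that reading was not the wedge binding. I put it down to the fingertips rubbing on the wedge. Between the two main pushes at about 19 N, the finger reading also shifted 0.3 mm, part of it tool tilt.

**Other objects:** The hammer, tape roll, tray, bottle, cup, strip bundle and orange wedge look unmoved in the top view. In the last pictures the arm partly hid the small pale wedge. The brown spare wedge was hidden only in the top view and looked in place in the scene view. I never touched either.

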